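Run down the thumbscrew of a mould clamp

TASK

The winged thumbscrew of the mould clamp is loose: push its wings round clockwise (seen from above) with the fingertips, stroke after stroke, until its pad is fully home on the board over the plaster mould and the screw turns no further. Push only: do not pinch or grip the screw, and pick nothing up. Leave the things that stand round the clamp where they are.

Things in the scene. Friction and masses are not known exactly. Their poses are not given: they have to be found in the camera images.
- mould_clamp: C-clamp fixed to the table. Origin: on the table under the vertical screw axis; +x points roughly away from the robot. Wooden base 175 x 116 x 16 mm (x -60 to 115), white plaster mould 88 x 88 mm, z 16 to 66, pressing board over it. Grey arm 18 mm wide, z 121 to 132, from the screw axis along +x to a post at x 81 to 103: fingers from above have free way round the screw except at +x
- board_top (a point): middle of the top of the pressing board (74 x 74 mm), on the screw axis, 74 mm above the table. The screw goes up through a round boss (20 mm across) at the end of the overhead arm; its thread stands out above, at most to z 145 mm. The wings pass under the arm
- thumbscrew (a joint): turn of the thumbscrew in rad, growing clockwise seen from above: 0 = highest, 8.0 = hard stop, pad home on the board. It drops 6.6 mm a turn (8.4 mm in all) and stays where it is left; friction about 0.04 N m (some 1.2 N at the middle of a wing)
- wing_a (a point): middle of the round ear of one wing of the steel thumbscrew, 46 mm from the screw axis; z 100 mm with the screw home, 108 mm at joint 0. Two wings, half a turn apart, upright blades 9 mm thick and 15 mm high, reaching from the hub to 56 mm from the axis; ear 20 mm in diameter, centred here. Hub 22 mm across, pad below it 30 mm across
- wing_b (a point): the same point of the other wing
- wing_front_faces: the halves of both wings that face the way of clockwise turning (together with the rear halves they make up the two 9 mm blades). Origin on the screw axis at the underside of the pad
- wing_rear_faces: the halves of both wings that face backward, the ones to push on to turn the screw clockwise. Origin on the screw axis at the underside of the pad
- stamp: wooden seal stamp standing beside the clamp, 26 x 26 x 53 mm, origin under its middle; leave it alone
- small_4: small beige stoneware bottle standing beside the clamp, 44 x 44 x 60 mm, origin under its middle; leave it alone
- weight_2: brass weight with a knob standing beside the clamp, 29 x 29 x 27 mm, origin under its middle; leave it alone

How it is judged:
At the end, for the whole second after the job is handed in: The thumbscrew has been turned to within 0.2 rad of its stop (joint above 7.8 of 8.0) and rests; stamp, small bottle and brass weight stand upright within 20 mm of where they stood (value of joint thumbscrew above 7.8 rad and not (velocity of joint thumbscrew above 0.1 rad/s) and velocity of joint thumbscrew above -0.1 rad/s and distance of each of stamp, small_4, weight_2 from where it was at the start of the episode below 0.02 m and angle between each of stamp, small_4, weight_2's own z axis and vertical below 0.2 rad); the robot touches nothing.
It fails at once if the screw is pinched: the fingers press with more than 8 N on the front and the rear faces of its wings at once (contact force between the fingers and wing_front_faces above 8 N and contact force between the fingers and wing_rear_faces above 8 N).
It fails at once if the stamp is shoved, knocked over or lifted (moved 20 mm or more) (distance of stamp from where it was at the start of the episode above 0.02 m).
It fails at once if the small bottle is shoved, knocked over or lifted (moved 20 mm or more) (distance of small_4 from where it was at the start of the episode above 0.02 m).
It fails at once if the brass weight is shoved, knocked over or lifted (moved 20 mm or more) (distance of weight_2 from where it was at the start of the episode above 0.02 m).
It also fails if it takes over 61 s, if anything falls off the work surface, if the arm or the gripper's body presses on something with over 40 N, if the wrist force passes 120 N, or if a joint passes its speed limit or range.

ROBOT

A 6-joint arm with a two-finger parallel gripper is mounted at the origin on the work surface; the furniture and walls round the work are solid. World frame = base frame: x ahead of the robot, y to its left, z up, the work surface at z = 0. Lengths are in m, angles in rad, forces in N, time in s.
With the tool pointing down it reaches from about 0.375 to 0.9 m from the base axis. Payload 3.1 kg.
Tool frame: the origin (TCP) lies midway between the tips of the shut fingers; the grasp point (between the pads) lies robot.grip_depth behind it (robot.grip_depth is the distance from the TCP to the grasp point, in m); z points along the fingers, y is the line along which they close (so a half turn about z gives the same grasp; the last joint's range is limited). The gripper opens to 87 mm and grips with 3 to 60 N. Pads are 19 mm wide; open, the fingers measure 117 mm over their backs; the gripper's body (75 mm by 190 mm) begins 51 mm behind the grasp point.
Start: joints at [0.981, 0.527, 1.433, -0, 1.181, -0.178], TCP at [0.25, 0.573, 0.223] pointing down, gripper open.
Joint ranges: [-3.08, 3.08], [-0.75, 2.2], [0.22, 2.44], [-1.43, 4.57], [0, 2.65], [-2.85, 2.85]. Speed limits (rad/s): [2.79, 2.79, 3.14, 3.14, 3.14, 3.14].

INTERFACE

Orientations are given as a unit quaternion [x, y, z, w].
In Python, from rig import robot gives the robot as it stands.
- The arm moves only by the shell command python3 nudge.py 'ROWS' [OPENING] [FORCE]. ROWS is a JSON list of rows, 1 to 20 of them, each an object with the fields sx, sy, sz (the shift in m), rz (a turn about the tool's z in rad); a field left out counts as zero; each row shifts and turns the commanded pose from where the row before left it, along the tool's axes as they then stand; what a row does not reach is not made up. A row lasts 1/12 s, in which the tool goes at most 0.0417 m and 0.125 rad, less where a joint would pass 70% of its speed; a pose out of reach is approached as far as the arm can. OPENING is the finger opening in m, set as the command begins (- or left out keeps the last). The fingers move at their own pace and stop on an object; FORCE is the grip in N (left out, the last holds). Time passes only in rows, so rows that do not move let the fingers close. It prints the time, the measured TCP pose, the force, the opening and the grip force at its end. Input that does not fit is refused with a message, and nothing moves.
- robot.get_obs(): the state, without advancing time (a new reading comes with each control period).
- robot.camera(name): name is "scene" or "top"; returns a dict with "img" (400x640x3 uint8, red, green, blue), "fx", "fy", "cx", "cy" (pixels), "xyz" and "attitude" of the camera in the world. Camera axes: x right, y down, z forward; pixel columns grow to the right and rows downward; lengths in m; the calibration is good to about 2 mm. A picture is of the moment at which its call begins. There is no depth.
- robot.hand_in(): hands the job in; it is judged then, once.
The state is a dict: "time": time; "q": joint angles; "joint_velocities": joint speeds; "joint_torque": joint torques, N m; "position": TCP position; "tool_rot": TCP orientation; "ft_force": force on the tool from outside, world axes, zero at the start; "moment": the same for the moment, N m; "grip_width": finger opening in m; "grip_force": force on a finger pad.
Only numpy, scipy, OpenCV 4.12 (cv2) and the standard library are available. Lean on these libraries where they do the work, as an engineer would, in place of code of your own. Each camera call takes 0.05 s, during which the arm holds its last target. There are 200 camera calls.

## Working session

There is one attempt and no reset: what is moved stays moved. The work goes in short steps, Python scripts to look and compute and a shell command to move; the robot and the scene stay as the last step left them, time stands still between calls to the robot, and variables do not carry over. Pictures are saved under pics/ and viewed, at most 10 in all, crops included, and the job is handed in when it is done.

```bash
mkdir -p pics; ls
python3 - <<'E'
from rig import robot
import cv2
for n in("scene","top"):
    c=robot.camera(n); cv2.imwrite(f"pics/{n}0.png",c["img"][:,:,::-1]); print(n,c["fx"],c["fy"],c["cx"],c["cy"],c["xyz"],c["attitude"])
o=robot.get_obs(); print(o, robot.grip_depth)
E
```

```text
nudge.py
pics
rig.py
scene 406.8792051768826 406.8792051768826 322.2971140880549 200.88216296202478 [ 0.08928249 -0.19122041  0.59739848] [ 0.84614839 -0.29868225  0.14499155 -0.4168924 ]
top 453.3593154413702 453.3593154413702 322.8494822317524 197.7416836718504 [0.34230645 0.31711101 0.91501841] [ 0.70718742 -0.70035599  0.06880808 -0.06821203]
{'time': 0.1, 'q': array([ 9.80509034e-01,  5.28385435e-01,  1.43375376e+00,  6.01761419e-06,
        1.18139150e+00, -1.78505385e-01]), 'joint_velocities': array([ 0.0003199 , -0.00053931, -0.00273199,  0.00093482,  0.0010833 ,
        0.00031684]), 'joint_torque': array([-4.35556840e-04, -4.40988743e+01, -1.77149820e+01,  6.34775637e-02,
        5.34046255e-02, -6.94601317e-05]), 'position': array([0.24976096, 0.57222148, 0.22166846]), 'tool_rot': array([ 2.04440402e-01,  9.78878533e-01, -8.97261565e-04, -3.65961198e-04]), 'ft_force': array([ 0.04521017, -0.4130871 , -0.25847338]), 'moment': array([-0.02728441,  0.02840146,  0.00394721]), 'grip_force': 0.0, 'grip_width': 0.08676277532160054} 0.0187
```

View pics/top0.png

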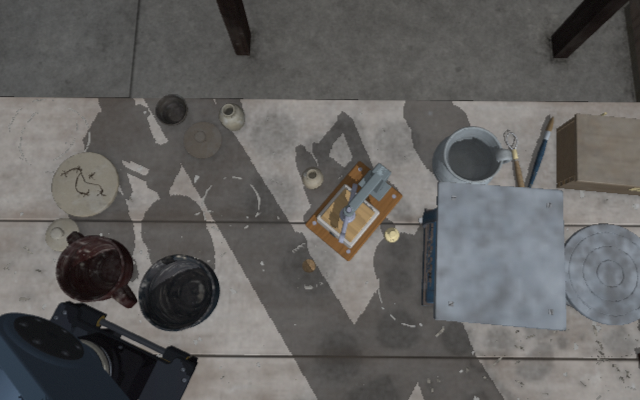

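View pics/scene0.png

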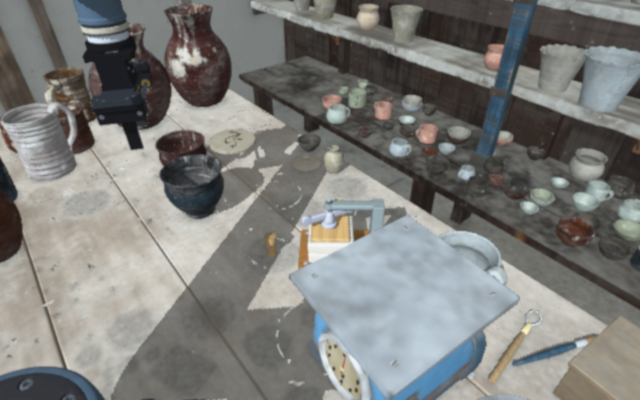

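The top view shows the clamp at about (350,212), its arm pointing up and to the right. The bottle is at (313,178), the stamp at (310,265) and the weight at (392,235). In the scene view the clamp is at about (330,230). I'll zoom in on both.

```bash
cat > h.py <<'E'
import numpy as np, cv2
from scipy.spatial.transform import Rotation as R
def pl(c,u,v,z):
    d=R.from_quat(c["attitude"]).as_matrix()@np.array([(u-c["cx"])/c["fx"],(v-c["cy"])/c["fy"],1])
    return np.array(c["xyz"])+d*(z-c["xyz"][2])/d[2]
def px(c,p):
    q=R.from_quat(c["attitude"]).as_matrix().T@(np.array(p)-c["xyz"])
    return q[0]/q[2]*c["fx"]+c["cx"],q[1]/q[2]*c["fy"]+c["cy"]
E
python3 - <<'E'
import cv2,numpy as np
a=cv2.imread("pics/top0.png")[150:280,290:410]; b=cv2.imread("pics/scene0.png")[185:275,260:395]
a=cv2.resize(a,(480,520),interpolation=cv2.INTER_CUBIC)
cv2.imwrite("pics/t1.png",a)
cv2.imwrite("pics/s1.png",cv2.resize(b,None,fx=5,fy=5,interpolation=cv2.INTER_CUBIC))
E
```

```text
(no output)
```

View pics/t1.png

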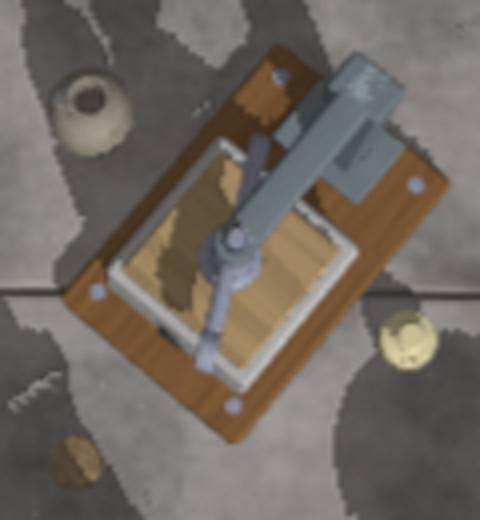

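View pics/s1.png

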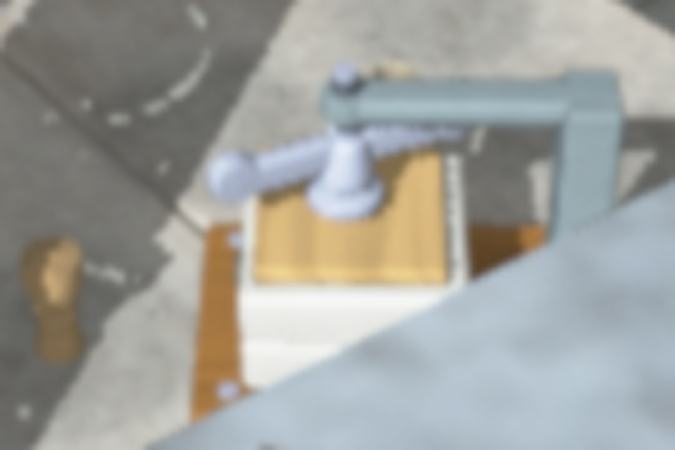

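The crops show the screw top at top pixel (349,209.5), the near ear at (341.8,238.5) and the far ear at (355,186). In the scene view the near ear is at (306,220).

Run:
```python
from rig import robot
from h import *
c=robot.camera("top"); s=robot.camera("scene")
f=lambda u,v,z:pl(c,290+u/4,150+v/4,z)
print("axis",f(236,238,.143)); ax=f(236,238,.143)
for z in(.1,.108): 
    for p in((209,347),(258,148)):
        e=f(*p,z); print("ear",z,e,np.linalg.norm((e-ax)[:2]),np.degrees(np.arctan2(*(e-ax)[1::-1])))
print("sc axis",pl(s,260+345/5,185+72/5,.143)); print("sc ear",pl(s,260+232/5,185+177/5,.104))
sc=[f(u,v,.018) for u,v in((98,292),(233,406),(415,186),(280,77))]
d=sc[2]-sc[1]+sc[3]-sc[0]; print("base dir",np.degrees(np.arctan2(d[1],d[0])),sum(sc)/4, (sc[0]+sc[1])/2)
for n,p,z in(("bottle",(90,97),.06),("weight",(410,338),.02),("stamp",(75,462),.05)):
    e=f(*p,z);print(n,e,e-ax)
```

```text
axis [0.47380536 0.27183435 0.143     ]
ear 0.1 [0.43122219 0.28155456 0.1       ] 0.0436784677342182 167.1417210867925
ear 0.1 [0.52323131 0.25911997 0.1       ] 0.05103509266366535 -14.426037974521362
ear 0.108 [0.43034942 0.28190358 0.108     ] 0.044607262856469244 166.9541483676453
ear 0.108 [0.5214554 0.2596892 0.108    ] 0.04917348711443349 -14.299215115760134
sc axis [0.46972217 0.26524967 0.143     ]
sc ear [0.4283844  0.28118322 0.104     ]
base dir -39.440581180130096 [0.49487886 0.25388273 0.018     ] [0.43913301 0.29973905 0.018     ]
bottle [0.55665239 0.3377339  0.06      ] [ 0.08284704  0.06589955 -0.083     ]
weight [0.44538525 0.17852447 0.02      ] [-0.02842011 -0.09330988 -0.123     ]
stamp [0.38163415 0.34258471 0.05      ] [-0.0921712   0.07075036 -0.093     ]
```

```bash
python3 nudge.py '[{"sx":-0.0247, "sy":-0.018}, {"sx":-0.0247, "sy":-0.018}, {"sx":-0.0247, "sy":-0.018}, {"sx":-0.0247, "sy":-0.018}, {"sx":-0.0247, "sy":-0.018}, {"sx":-0.0247, "sy":-0.018}, {"sx":-0.0247, "sy":-0.018}, {"sx":-0.0247, "sy":-0.018}, {"sx":-0.0247, "sy":-0.018}, {"sx":-0.0247, "sy":-0.018}, {"sx":-0.0247, "sy":-0.018}, {"sx":-0.0247, "sy":-0.018}, {"rz":-0.11}, {"rz":-0.11}, {"rz":-0.11}, {"rz":-0.11}, {"rz":-0.11}, {"rz":-0.11}, {"rz":-0.1}, {}]' 0 5
cat > st.py <<'E'
from rig import robot
from h import *
o=robot.get_obs(); p=o["position"]; M=R.from_quat(o["tool_rot"]).as_matrix()
A=np.array([.475,.2705]); d=p[:2]-A
print("t",o["time"],"r",np.hypot(*d),"th",np.degrees(np.arctan2(d[1],d[0])),"xang",np.degrees(np.arctan2(M[1,0],M[0,0])),"z",p[2],"j6",o["q"][5],"F",o["ft_force"],"M",o["moment"],"w",o["grip_width"])
E
python3 st.py
```

```text
time: 1.87
position: [0.4352, 0.2561, 0.2225]
tool_rot: [-0.174, 0.985, -0.0, -0.0]
ft_force: [0.3, 0.3, -0.7]
grip_width: 0.0009
grip_force: 0.0
t 1.8667 r 0.04232421828568515 th -160.0722839432569 xang -159.9605058679157 z 0.2224723064408431 j6 -1.610289361207846 F [ 0.29222215  0.26764361 -0.67226694] M [0.0459352 0.0066618 0.0027855] w 0.0008655179888857247
```

```bash
python3 nudge.py '[{"sz":0.021}, {"sz":0.021}, {"sz":0.021}, {"sz":0.021}, {"sz":0.021}, {"sz":0.0215}, {}]'; python3 st.py
python3 - <<'E'
from rig import robot
import cv2
a=robot.camera("scene")["img"][:,:,::-1][120:300,220:420]
cv2.imwrite("pics/s2.png",cv2.resize(a,None,fx=3,fy=3,interpolation=cv2.INTER_CUBIC))
E
```

```text
time: 2.45
position: [0.4328, 0.2553, 0.0928]
tool_rot: [-0.172, 0.985, -0.001, -0.004]
ft_force: [0.6, -1.1, 0.8]
grip_width: 0.0006
grip_force: 0.0
t 2.45 r 0.04484298472488569 th -160.16179111599828 xang -160.2040783484859 z 0.09284009659533171 j6 -1.606192100195348 F [ 0.57492508 -1.07694104  0.77465533] M [ 0.06787879  0.03537223 -0.01973996] w 0.0005898080518931257
```

View pics/s2.png

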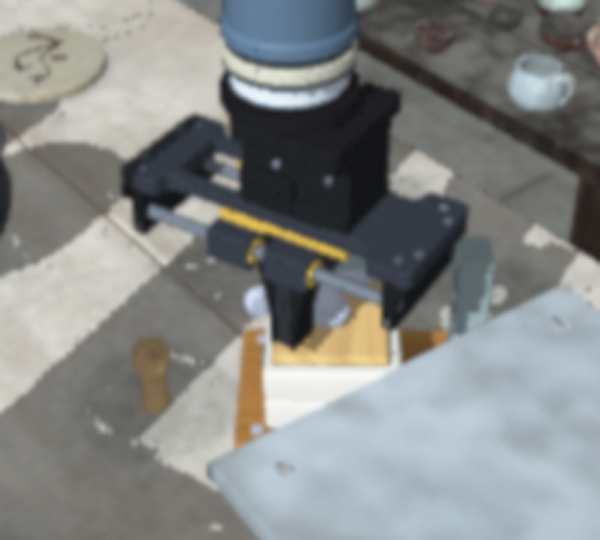

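The closed fingers are standing just behind the near wing, with the ear at crop (257,300), and they are clear of everything. First part of the stroke.

```bash
python3 nudge.py '[{"sx":-0.0003, "sy":0.005, "rz":0.12}, {"sx":-0.0003, "sy":0.005, "rz":0.12}, {"sx":-0.0003, "sy":0.005, "rz":0.12}, {"sx":-0.0003, "sy":0.005, "rz":0.12}, {"sx":-0.0003, "sy":0.005, "rz":0.12}, {"sx":-0.0003, "sy":0.005, "rz":0.12}, {"sx":-0.0003, "sy":0.005, "rz":0.12}, {"sx":-0.0003, "sy":0.005, "rz":0.12}]'; python3 st.py
python3 - <<'E'
from rig import robot
import cv2
a=robot.camera("top")["img"][:,:,::-1][130:290,270:430]
cv2.imwrite("pics/t2.png",cv2.resize(a,None,fx=3,fy=3,interpolation=cv2.INTER_CUBIC))
E
```

```text
time: 3.17
position: [0.4401, 0.2945, 0.0974]
tool_rot: [0.305, 0.953, -0.0, 0.0]
ft_force: [-1.0, -2.0, -0.5]
grip_width: 0.0004
grip_force: 0.7
t 3.1667 r 0.04232045780062866 th 145.50337263809988 xang 144.54197187445996 z 0.09739770201367182 j6 -0.5729066898099231 F [-1.00536592 -1.97174914 -0.49401597] M [-0.22017948  0.26614739 -0.00721183] w 0.00044923065468439367
```

View pics/t2.png

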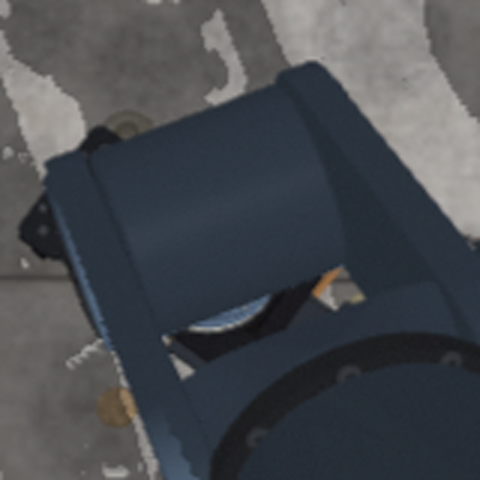

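The top view is hidden by the robot's arm. The wrist force of about 2 N agrees with the fingers pushing the wing, so I'll go on.

```bash
python3 nudge.py '[{"sx":-0.0003, "sy":0.005, "rz":0.12}, {"sx":-0.0003, "sy":0.005, "rz":0.12}, {"sx":-0.0003, "sy":0.005, "rz":0.12}, {"sx":-0.0003, "sy":0.005, "rz":0.12}, {"sx":-0.0003, "sy":0.005, "rz":0.12}, {"sx":-0.0003, "sy":0.005, "rz":0.12}, {"sx":-0.0003, "sy":0.005, "rz":0.12}, {"sx":-0.0003, "sy":0.005, "rz":0.12}, {"sx":-0.0003, "sy":0.005, "rz":0.12}, {"sx":-0.0003, "sy":0.005, "rz":0.12}]'; python3 st.py; python3 nudge.py '[{"sx":-0.0003, "sy":0.005, "rz":0.12}, {"sx":-0.0003, "sy":0.005, "rz":0.12}, {"sx":-0.0003, "sy":0.005, "rz":0.12}, {"sx":-0.0003, "sy":0.005, "rz":0.12}, {"sx":-0.0003, "sy":0.005, "rz":0.12}, {"sx":-0.0003, "sy":0.005, "rz":0.12}, {"sx":-0.0003, "sy":0.005, "rz":0.12}, {"sx":-0.0003, "sy":0.005, "rz":0.12}, {"sx":-0.0003, "sy":0.005, "rz":0.12}, {"sx":-0.0003, "sy":0.005, "rz":0.12}, {}]'; python3 st.py
```

```text
time: 4.05
position: [0.4842, 0.3111, 0.0971]
tool_rot: [0.788, 0.615, -0.0, -0.0]
ft_force: [-1.7, 0.0, -0.5]
grip_width: 0.0003
grip_force: 0.7
t 4.05 r 0.04166967790430519 th 77.23135064975455 xang 75.93528751192778 z 0.0971338240807761 j6 0.6218509642649164 F [-1.71755181  0.01375397 -0.51814037] M [-0.03069211  0.30356784 -0.03024909] w 0.00033736795453712207
time: 4.97
position: [0.5167, 0.2756, 0.0974]
tool_rot: [0.998, 0.064, 0.001, -0.0]
ft_force: [0.5, 0.4, 0.9]
grip_width: 0.0008
grip_force: 0.2
t 4.9667 r 0.042040676559176565 th 6.932246339486896 xang 7.328299011563546 z 0.09742268510037608 j6 1.7417342512288192 F [0.45472954 0.40741713 0.86965437] M [0.04229189 0.16072775 0.0352197 ] w 0.0007835673835917735
```

```bash
python3 nudge.py '[{"sy":-0.002, "sz":-0.033}, {"sy":0.002, "sz":-0.033}, {"sx":-0.0003, "sy":-0.005, "rz":-0.12}, {"sx":-0.0003, "sy":-0.005, "rz":-0.12}, {"sx":-0.0003, "sy":-0.005, "rz":-0.12}, {"sx":-0.0003, "sy":-0.005, "rz":-0.12}, {"sx":-0.0003, "sy":-0.005, "rz":-0.12}, {"sx":-0.0003, "sy":-0.005, "rz":-0.12}, {"sx":-0.0003, "sy":-0.005, "rz":-0.12}, {"sx":-0.0003, "sy":-0.005, "rz":-0.12}, {"sx":-0.0003, "sy":-0.005, "rz":-0.12}, {"sx":-0.0003, "sy":-0.005, "rz":-0.12}, {"sx":-0.0003, "sy":-0.005, "rz":-0.12}, {"sx":-0.0003, "sy":-0.005, "rz":-0.12}, {"sx":-0.0003, "sy":-0.005, "rz":-0.12}, {"sx":-0.0003, "sy":-0.005, "rz":-0.12}, {"sx":-0.0003, "sy":-0.005, "rz":-0.12}, {"sx":-0.0003, "sy":-0.005, "rz":-0.12}]'; python3 nudge.py '[{"sx":-0.0003, "sy":-0.005, "rz":-0.12}, {"sx":-0.0003, "sy":-0.005, "rz":-0.12}, {"sx":-0.0003, "sy":-0.005, "rz":-0.12}, {"sx":-0.0003, "sy":-0.005, "rz":-0.12}, {"sx":-0.0003, "sy":-0.005, "rz":-0.12}, {"sx":-0.0003, "sy":-0.005, "rz":-0.12}, {"sx":-0.0003, "sy":-0.005, "rz":-0.12}, {"sx":-0.0003, "sy":-0.005, "rz":-0.12}, {"sx":-0.0003, "sy":-0.005, "rz":-0.12}, {"sx":-0.0003, "sy":-0.005, "rz":-0.12}, {"sx":-0.0003, "sy":-0.005, "rz":-0.12}, {}]'; python3 st.py
python3 - <<'E'
from rig import robot
import cv2
a=robot.camera("scene")["img"][:,:,::-1][120:300,220:420]
cv2.imwrite("pics/s3.png",cv2.resize(a,None,fx=3,fy=3,interpolation=cv2.INTER_CUBIC))
E
```

```text
time: 6.47
position: [0.4553, 0.3078, 0.1631]
tool_rot: [0.515, 0.857, 0.001, 0.001]
ft_force: [-0.1, 0.1, 0.0]
grip_width: 0.0003
grip_force: 0.0
time: 7.47
position: [0.4343, 0.2606, 0.163]
tool_rot: [-0.117, 0.993, -0.0, 0.001]
ft_force: [0.4, -1.2, -0.5]
grip_width: 0.0003
grip_force: 0.0
t 7.4667 r 0.04192350720415218 th -166.30158655840202 xang -166.6178661049484 z 0.16304008162544134 j6 -1.4842745248846054 F [ 0.37206201 -1.16095542 -0.50529353] M [ 0.01025663  0.01412282 -0.01867189] w 0.0003287196949789907
```

View pics/s3.png

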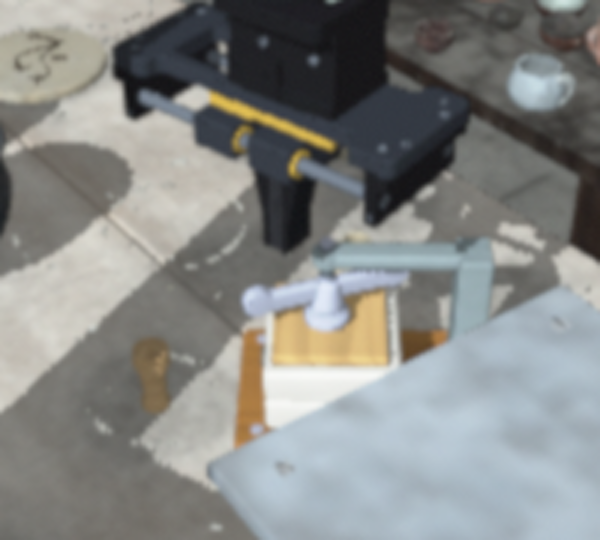

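The near wing's ear is now at crop (257,299), so the screw has made about half a turn. I'll measure its angle from the ear pixel before going down.

Run:
```python
from rig import robot
from h import *
s=robot.camera("scene"); A=[.475,.2705]
def ear(u,v):
    for z in(.1,.103,.106,.108):
        e=pl(s,u,v,z)[:2]-A; print(z,np.hypot(*e),np.degrees(np.arctan2(e[1],e[0])))
ear(220+257/3,120+299/3); ear(306.4,220.4)
for a in(150,155,160,165,170):
  print(a,[px(s,[A[0]+.046*np.cos(np.radians(a)),A[1]+.046*np.sin(np.radians(a)),z]) for z in(.1025,.106)])
```

```text
0.1 0.046883335584780174 158.61628277336
0.103 0.04787529050294482 162.73833650242693
0.106 0.04910430343956929 166.67365067568477
0.108 0.05004685921061032 169.18218462752273
0.1 0.046204941333908685 161.6934558622094
0.103 0.04738054657159379 165.77770826661163
0.106 0.04878461681476828 169.6456521016629
0.108 0.04983818335245657 172.09600837693483
150 [(np.float64(305.36810396649753), np.float64(216.2805605062812)), (np.float64(305.31441762220055), np.float64(214.8600001769791))]
155 [(np.float64(305.71439559003164), np.float64(217.61110563557241)), (np.float64(305.6614546319676), np.float64(216.1884763975426))]
160 [(np.float64(306.24528049217696), np.float64(218.92340478544963)), (np.float64(306.19361109884164), np.float64(217.49876044742985))]
165 [(np.float64(306.95874233548096), np.float64(220.2067971546618)), (np.float64(306.90887255353255), np.float64(218.7802063194331))]
170 [(np.float64(307.851168212528), np.float64(221.4506176588152)), (np.float64(307.80362289231323), np.float64(220.02216287118029))]
```

```bash
python3 nudge.py '[{"sx":-0.0003, "sy":-0.005, "rz":-0.12}, {"sz":0.022}, {"sz":0.022}, {"sz":0.022}, {}]'; python3 st.py; python3 nudge.py '[{"sx":-0.0003, "sy":0.005, "rz":0.12}, {"sx":-0.0003, "sy":0.005, "rz":0.12}, {"sx":-0.0003, "sy":0.005, "rz":0.12}, {"sx":-0.0003, "sy":0.005, "rz":0.12}, {"sx":-0.0003, "sy":0.005, "rz":0.12}, {"sx":-0.0003, "sy":0.005, "rz":0.12}, {"sx":-0.0003, "sy":0.005, "rz":0.12}, {"sx":-0.0003, "sy":0.005, "rz":0.12}, {"sx":-0.0003, "sy":0.005, "rz":0.12}, {"sx":-0.0003, "sy":0.005, "rz":0.12}, {"sx":-0.0003, "sy":0.005, "rz":0.12}, {"sx":-0.0003, "sy":0.005, "rz":0.12}, {"sx":-0.0003, "sy":0.005, "rz":0.12}, {"sx":-0.0003, "sy":0.005, "rz":0.12}]'; python3 st.py; python3 nudge.py '[{"sx":-0.0003, "sy":0.005, "rz":0.12}, {"sx":-0.0003, "sy":0.005, "rz":0.12}, {"sx":-0.0003, "sy":0.005, "rz":0.12}, {"sx":-0.0003, "sy":0.005, "rz":0.12}, {"sx":-0.0003, "sy":0.005, "rz":0.12}, {"sx":-0.0003, "sy":0.005, "rz":0.12}, {"sx":-0.0003, "sy":0.005, "rz":0.12}, {"sx":-0.0003, "sy":0.005, "rz":0.12}, {"sx":-0.0003, "sy":0.005, "rz":0.12}, {"sx":-0.0003, "sy":0.005, "rz":0.12}, {"sx":-0.0003, "sy":0.005, "rz":0.12}, {"sx":-0.0003, "sy":0.005, "rz":0.12}, {"sx":-0.0003, "sy":0.005, "rz":0.12}, {"sx":-0.0003, "sy":0.005, "rz":0.12}, {}]'; python3 st.py
```

```text
time: 7.98
position: [0.433, 0.2557, 0.0933]
tool_rot: [-0.173, 0.985, -0.0, -0.003]
ft_force: [-0.5, -0.1, -0.8]
grip_width: 0.0004
grip_force: 0.0
t 7.9833 r 0.044523411449419056 th -160.5628190918522 xang -160.09312676328574 z 0.09332452839347893 j6 -1.6075240886270892 F [-0.4687728  -0.06399682 -0.76411967] M [ 0.06303757  0.07399275 -0.04398867] w 0.00043104791422176583
time: 9.15
position: [0.4639, 0.3114, 0.097]
tool_rot: [0.62, 0.784, -0.001, -0.001]
ft_force: [-1.1, -0.5, -1.5]
grip_width: 0.0003
grip_force: 0.7
t 9.15 r 0.04236528591948983 th 105.17931641130882 xang 103.33756338904317 z 0.0969808820157112 j6 0.15790794691440166 F [-1.08021551 -0.45718322 -1.46222602] M [-0.11569006  0.31549666 -0.03179653] w 0.00034930564715254656
time: 10.4
position: [0.5068, 0.3046, 0.0993]
tool_rot: [0.998, 0.054, -0.004, -0.025]
ft_force: [-25.1, 85.8, 2.0]
grip_width: 0.0005
grip_force: 42.6
t 10.4 r 0.046668881007887124 th 46.990803348938464 xang 6.24226400109325 z 0.09929955461250825 j6 1.7435606408673385 F [-25.07489899  85.84189878   2.00962818] M [14.99435776  4.59074684  0.73913562] w 0.0004644830427436203
```

The force reached 86 N, so the wing has come up against something, most likely the stop. I'll back off and look.

```bash
python3 nudge.py '[{"sx":-0.0003, "sy":-0.005, "rz":-0.12}, {"sx":-0.0003, "sy":-0.005, "rz":-0.12}, {"sx":-0.0003, "sy":-0.005, "rz":-0.12}, {"sx":-0.0003, "sy":-0.005, "rz":-0.12}, {"sx":-0.0003, "sy":-0.005, "rz":-0.12}, {"sx":-0.0003, "sy":-0.005, "rz":-0.12}, {"sx":-0.0003, "sy":-0.005, "rz":-0.12}]'; python3 st.py; python3 nudge.py '[{"sx":-0.0003, "sy":-0.005, "rz":-0.12}, {"sx":-0.0003, "sy":-0.005, "rz":-0.12}, {}]'; python3 st.py
```

```text
time: 10.98
position: [0.4936, 0.3092, 0.097]
tool_rot: [0.883, 0.469, -0.002, -0.003]
ft_force: [-3.9, 4.1, 0.0]
grip_width: 0.0004
grip_force: 2.9
t 10.9833 r 0.04294188160499657 th 64.26224813858808 xang 55.92008299749613 z 0.09695218707729972 j6 0.9545923771833952 F [-3.93598927  4.1327708   0.01115279] M [ 0.67228178  0.84371375 -0.09034883] w 0.00036162499909440937
time: 11.23
position: [0.4883, 0.3106, 0.0973]
tool_rot: [0.822, 0.57, 0.0, -0.0]
ft_force: [-0.2, -0.7, -0.4]
grip_width: 0.0002
grip_force: 0.0
t 11.2333 r 0.04225780321667864 th 71.60599210190475 xang 69.5025797054645 z 0.09726589136419991 j6 0.7309790970698974 F [-0.18993767 -0.72701357 -0.35721083] M [-0.06289131  0.06770378  0.03708891] w 0.0002261426927146179
```

```bash
python3 nudge.py '[{"sz":-0.033}, {"sz":-0.033}, {"sz":-0.033}, {"sx":0.02, "sy":-0.03, "rz":-0.12}, {"sx":0.02, "sy":-0.03, "rz":-0.12}, {"sx":0.02, "sy":-0.03, "rz":-0.12}, {"sx":0.02, "sy":-0.03, "rz":-0.12}, {"sx":0.02, "sy":-0.03, "rz":-0.12}, {}]'; python3 st.py
python3 - <<'E'
from rig import robot
import cv2,numpy as np
a=robot.camera("scene")["img"][:,:,::-1][160:280,240:400]
b=robot.camera("top")["img"][:,:,::-1][150:270,290:410]
cv2.imwrite("pics/s4.png",np.hstack([cv2.resize(x,None,fx=2.8,fy=2.8,interpolation=cv2.INTER_CUBIC) for x in(a,b)]))
E
```

```text
time: 11.98
position: [0.3484, 0.427, 0.1959]
tool_rot: [0.616, 0.788, -0.001, -0.002]
ft_force: [0.4, -0.8, -0.8]
grip_width: 0.0002
grip_force: 0.0
t 11.9833 r 0.20133441815404957 th 128.97239324316104 xang 103.97430405602732 z 0.19586202624985755 j6 0.4368602308261463 F [ 0.4134024  -0.766496   -0.81939297] M [-0.02745091  0.06875892 -0.02795217] w 0.00016490743068227467
```

View pics/s4.png

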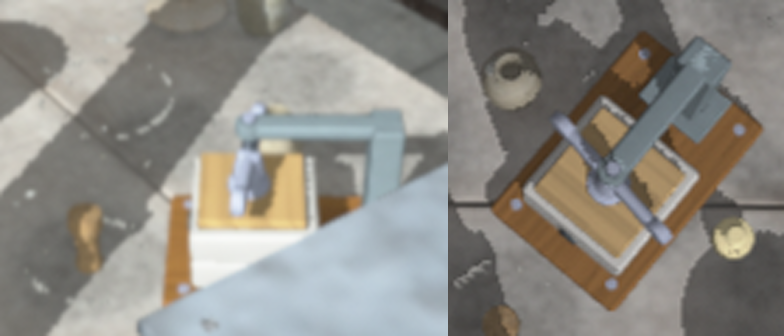

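The view is clear. The wings now lie along about 43°/-137° and the stamp, bottle and weight have not been disturbed. The screw has made about 5.3 rad, so it must have started part-way down. I'll push gently once more to confirm that this is the stop.

```bash
python3 nudge.py '[{"sx":-0.029, "sy":0.0207}, {"sx":-0.029, "sy":0.0207}, {"sx":-0.029, "sy":0.0207}, {"sx":-0.029, "sy":0.0207}, {"sx":-0.029, "sy":0.0207}, {"rz":0.114}, {"rz":0.114}, {"rz":0.114}, {"rz":0.114}, {}, {"sz":0.025}, {"sz":0.025}, {"sz":0.025}, {"sz":0.024}, {}, {}]'; python3 st.py; for i in 1 2; do python3 nudge.py '[{"sx":-0.0001, "sy":0.0025, "rz":0.06}, {"sx":-0.0001, "sy":0.0025, "rz":0.06}, {}]' >/dev/null; python3 st.py; done
```

```text
time: 13.42
position: [0.4884, 0.3081, 0.0948]
tool_rot: [0.78, 0.626, -0.002, -0.001]
ft_force: [-3.1, 2.8, -2.0]
grip_width: 0.0006
grip_force: 1.4
t 13.4167 r 0.03990411240385434 th 70.38446818238594 xang 77.53140606223477 z 0.09481907596870398 j6 0.5861207838217579 F [-3.10705534  2.78952746 -1.96834088] M [ 0.20532265  0.52934832 -0.07317344] w 0.0005922786401557563
t 13.6667 r 0.04062351424006519 th 67.50181413109958 xang 70.4528721300178 z 0.09572568017014073 j6 0.703050787066652 F [-6.00846111  6.36425334 -4.74232946] M [ 1.09839051  1.19617764 -0.07610991] w 0.0005343017279043027
t 13.9167 r 0.04131988992021525 th 64.64443538947167 xang 63.481611532201455 z 0.09561016718407672 j6 0.8171371868453089 F [-10.97469111  12.74038627  -4.3802592 ] M [ 2.18642024  2.01728183 -0.10404351] w 0.0004468324270494209
```

A push of about 17 N doesn't turn the screw, and friction is only about 1.2 N, so this is the stop. Retreating.

```bash
python3 nudge.py '[{"sy":-0.005, "rz":-0.12}, {"sy":-0.005, "rz":-0.12}, {"sx":0.002, "sy":-0.006}, {}, {"sz":-0.03}, {"sz":-0.03}, {"sz":-0.03}, {"sz":-0.03}, {"sx":0.02, "sy":-0.03}, {"sx":0.02, "sy":-0.03}, {"sx":0.02, "sy":-0.03}, {"sx":0.02, "sy":-0.03}, {"sx":0.02, "sy":-0.03}, {}, {}, {}]'
python3 - <<'E'
from rig import robot
import cv2,numpy as np
a=robot.camera("scene")["img"][:,:,::-1][160:280,240:400]
b=robot.camera("top")["img"][:,:,::-1][150:270,290:410]
cv2.imwrite("pics/s5.png",np.hstack([cv2.resize(x,None,fx=2.8,fy=2.8,interpolation=cv2.INTER_CUBIC) for x in(a,b)]))
E
```

```text
time: 15.25
position: [0.3601, 0.4424, 0.2168]
tool_rot: [0.78, 0.626, 0.001, 0.0]
ft_force: [-0.1, 0.0, -0.2]
grip_width: 0.0002
grip_force: 0.0
```

View pics/s5.png

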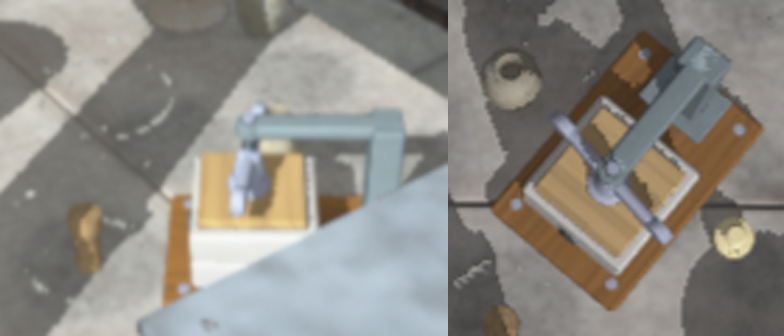

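The wing ears are at the same pixels as before the test push, at crop (562,128) and (657,228). The screw is home and the stamp, bottle and weight are where they stood.

```bash
python3 -c "
from rig import robot
print(robot.hand_in())"
```

```text
the job is handed in; nothing more can be done
None
```

I pushed the thumbscrew clockwise in two strokes to what looks like its hard stop (a further push of about 17 N didn't turn it), left the stamp, bottle and weight where they stood, and handed the job in at about 15 s; the wrist force peaked at roughly 90 N (limit 120 N) when the wing hit the stop, and no verdict was returned.

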